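# Clear the jig and register the heel mould against both fences

### The job

Pick the leftover rubber heel off the jig bed and put it in the scrap bin, then take the aluminium heel mould by its grip block and seat it flat on the bed in the jig's corner, flat front against the end fence and straight side against the side fence. Press it firmly and squarely against both fences at once and finish like that, still gripping it and pushing into the corner: do not let go. Leave the tape dispenser, the glue jar and the hammer where they are.

Things in the scene. Friction and masses are not known exactly. Their poses are not given: they have to be found in the camera images.
- jig: Bolted-down jig: bright steel bed 200 (x) x 170 (y) x 12 mm, origin at the centre of its underside, z up. Two rigid dark steel fences stand 18 mm above the bed. In the jig's axes the end fence's inner face is at x = +75 mm, the side fence's at y = +60 mm; press along +x and +y. A seated mould has its centre at x = +35, y = +28 mm and its axes parallel to the jig's, same way round.
- jig_corner (a point): The inner corner where the two fence faces meet, at bed height (75, 60, 12 mm in the jig's axes, which it shares).
- fence_end: End fence of the jig, bar 14 (x) x 150 (y) x 18 mm across its +x end; origin at the centre of its underside, 7 mm behind its inner face; axes as the jig's.
- fence_side: Side fence of the jig, bar 150 (x) x 14 (y) x 18 mm along its +y side; origin at the centre of its underside, 7 mm behind its inner face; axes as the jig's.
- mould_center (a point): Loose aluminium heel mould, 0.3 to 0.5 kg; point at its centre, 27 mm above its underside, z up. D-shaped base 80 (x) x 64 (y) x 24 mm high: flat front at x = +40, straight sides at y = +-32 from x = -8 to +40, round end at -x. Above it, centred, a grip block 36 (x) x 26 (y) mm, from 24 to 54 mm above the underside; grip across the 26 mm from above, some 47 mm above the underside.
- mould_front (a point): Centre of the mould's flat front face, 40 mm along its +x from mould_center and 12 mm above its underside.
- mould: The same heel mould, origin in the middle of its underside, axes as at mould_center.
- heel_center (a point): Leftover black rubber heel, loose, 50 to 100 g, standing on the jig bed near the corner; this point is half-way up (17 mm above its underside), z up. D-shaped, 44 (x, from -22 to +22) x 40 (y, +-20) x 34 mm high, straight sides parallel to its x axis from x = -2 to +22 mm, round end at -x; grip it across the 40 mm.
- heel: The same leftover heel, origin in the middle of its underside.
- scrap_bin: Open steel scrap bin, fixed, 170 (x) x 140 (y) x 55 mm high, walls and floor 4 to 5 mm; origin at the centre of its underside. Dropping the heel in from just over the rim is fine.
- tape_dispenser: Black tape dispenser, 130 x 60 x 106 mm high, bystander; origin at the centre of its underside.
- glue_jar: White glue jar with blue lid, 72 mm diameter, 110 mm high, bystander; origin at the centre of its underside.
- hammer: Hammer with a wooden handle, bystander, lying on the table along its x axis, handle towards -x.

How it is judged:
By the outcome, as a careful person would: the job done as asked, in the order asked, and still so for the second after the job is handed in, while the arm keeps its last pose, push and grip.
It also fails if it takes over 67 s, if anything falls off the work surface, if the arm or the gripper's body presses on something with over 40 N, if the wrist force passes 120 N, or if a joint passes its speed limit or range.

### The arm

A 7-joint arm with a two-finger parallel gripper is mounted at the origin on the work surface. World frame = base frame: x ahead of the robot, y to its left, z up, the work surface at z = 0. Lengths are in mm, angles in rad, forces in N, time in s.
With the tool pointing down it reaches from about 425 to 875 mm from the base axis. Payload 8.4 kg.
Tool frame: the origin (TCP) lies on the mounting face of the last link; the fingertips stand 182 mm ahead of it and the grasp point (between the pads) lies 164 mm ahead of it (manip.pinch_z is the distance from the TCP to the grasp point, in mm); z points along the fingers, y is the line along which they close (so a half turn about z gives the same grasp; the last joint's range is limited). The gripper opens to 87 mm and grips with 3 to 60 N. Pads are 19 mm wide; open, the fingers measure 117 mm over their backs; the gripper's body (75 mm by 190 mm) begins 51 mm behind the grasp point.
Start: joints at [1.101, 0.333, 0.04, 1.465, -0.013, 1.343, -0.059], TCP at [235.513, -605.811, 404.746] pointing down, gripper open.
Joint ranges: [-2.58, 2.58], [-0.38, 2.09], [-1.3, 1.39], [0.25, 2.4], [-1.5, 4.64], [0.08, 2.09], [-2.65, 2.65]. Speed limits (rad/s): [2.22, 2.22, 2.79, 2.79, 3.14, 3.14, 3.14].

### API

Orientations are given as a unit quaternion [x, y, z, w].
In Python, from rig import manip, imaging gives the robot as it stands. The module is installed in compiled form; this text tells all that it offers.
- The arm moves only by the shell command python3 -m creep 'ROWS'. ROWS is JSON, a list of rows, each an object with "offset": the shift along the tool's x, y, z in m, a list of three; "twist": the turn, a rotation vector about the tool's x, y, z in degrees, a list of three; "jaw": the closure in counts, from 0 (fully open) to 255 (shut). A call has 1 to 8 rows; each row shifts and turns the commanded pose from where the row before left it, along the tool's axes as they then stand; what a row does not reach is not made up. A row lasts 1/10 s, in which the tool goes at most 50 mm and 8.59 degrees, less where a joint would pass 70% of its speed; a pose out of reach is approached as far as the arm can. A call is refused whole if a number of a shift passes 0.05 or a number of a turn 8.59, either way. A call with a gripper value outside its range is refused whole. The fingers move at their own pace and stop on an object; the grip force is fixed at half the most. Time passes only in rows, so rows that do not move let the fingers close. It gives the time, the measured TCP pose, the force, the opening and the grip force at its end, in the units of the state.
- manip.read_state(): the state, without advancing time (a new reading comes with each control period).
- imaging.get_image(name): name is "scene" or "side" or "wrist"; returns a dict with "img" (400x640x3 uint8, red, green, blue), "z_map" (400x640 float32, mm along the optical axis (not along the pixel's ray), 0 where there is no reading), "fx", "fy", "cx", "cy" (pixels), "rvec" (rotation vector, rad) and "tvec" (3), from world to camera coordinates, as OpenCV has them. Camera axes: x right, y down, z forward; pixel columns grow to the right and rows downward; lengths in mm; the calibration is good to about 2 mm. A picture is of the moment at which its call begins.
- manip.finish_job(): hands the job in; it is judged then, once.
The state is a dict: "time": time; "q": joint angles; "joint_vel": joint speeds; "tau": joint torques, N m; "tool_pos": TCP position; "tool_rot": TCP orientation; "contact_force": force on the tool from outside, world axes, zero at the start; "torque": the same for the moment, N m; "gripper_width": finger opening in mm; "grip_force": force on a finger pad.
Only numpy, scipy, OpenCV 4.12 (cv2) and the standard library are available. Lean on these libraries where they do the work, as an engineer would, in place of code of your own. Each camera call takes 0.05 s, during which the arm holds its last target. There are 200 camera calls.

## Working session

There is one attempt and no reset: what is moved stays moved. The work goes in short steps, Python scripts to look and compute and a shell command to move; the robot and the scene stay as the last step left them, time stands still between calls to the robot, and variables do not carry over. Pictures are saved under pics/ and viewed, at most 10 in all, crops included, and the job is handed in when it is done.

```bash
mkdir -p pics
cat > h.py <<'E'
import numpy as np, cv2
from scipy.spatial.transform import Rotation as R
from rig import manip, imaging
def get(name):
    d=imaging.get_image(name); np.savez('/tmp/%s.npz'%name,**d); return d
def load(name): return dict(np.load('/tmp/%s.npz'%name))
def world(d,u,v,z=None):
    Rm=cv2.Rodrigues(np.array(d['rvec'],float))[0]; t=np.array(d['tvec'],float).ravel()
    ray=np.array([(u-d['cx'])/d['fx'],(v-d['cy'])/d['fy'],1.])
    C=-Rm.T@t; r=Rm.T@ray
    if z is None:
        p=d['z_map'][int(v)-1:int(v)+2,int(u)-1:int(u)+2]; s=np.median(p[p>0]) if (p>0).any() else np.nan
    else: s=(z-C[2])/r[2]
    return C+s*r
def cloud(d):
    Rm=cv2.Rodrigues(np.array(d['rvec'],float))[0]; t=np.array(d['tvec'],float).ravel()
    v,u=np.mgrid[:400,:640]; Z=d['z_map']
    P=np.stack([(u-d['cx'])/d['fx']*Z,(v-d['cy'])/d['fy']*Z,Z],-1)
    W=(P-t)@Rm; W[Z<=0]=np.nan; return W
def png(d,name): cv2.imwrite('pics/'+name,cv2.cvtColor(d['img'],cv2.COLOR_RGB2BGR))
E
python3 - <<'E'
from h import *
for n in ('scene','side','wrist'):
    d=get(n); png(d,n+'0.png'); print(n,d['fx'],(-cv2.Rodrigues(d['rvec'])[0].T@np.array(d['tvec']).ravel()))
s=manip.read_state(); print(s); print(R.from_quat(s['tool_rot']).as_matrix().round(3))
E
```

```text
scene 499.70978604127095 [1646.00367541  -95.60057854  736.18335422]
side 363.0675999123476 [ 515.41419554 -597.25220108  523.08448685]
wrist 275.5607324631497 [ 314.41136303 -574.95590121  384.437023  ]
{'time': 0.15, 'q': array([ 1.10080424,  0.333751  ,  0.03989212,  1.46603422, -0.01340416,
        1.34329025, -0.05847206]), 'joint_vel': array([-0.00128073, -0.0009041 ,  0.00110864, -0.00280423,  0.0016777 ,
       -0.00077164,  0.00160361]), 'tau': array([ 2.27615164e-03, -6.56847382e+01,  1.33704688e+00, -4.04111731e+01,
       -5.95920067e-02,  4.18021751e-02,  8.93343690e-05]), 'tool_pos': array([ 235.46978067, -605.71449069,  404.07875322]), 'tool_rot': array([ 9.82863550e-01,  1.84333589e-01, -1.51780768e-04, -5.89125383e-04]), 'contact_force': array([ 0.03336314, -0.10848491, -0.45407992]), 'torque': array([-0.04573649, -0.02911379, -0.00400964]), 'grip_force': 0.0, 'gripper_width': 86.75612589178554}
[[ 0.932  0.362 -0.001]
 [ 0.362 -0.932  0.001]
 [-0.    -0.001 -1.   ]]
```

View pics/scene0.png

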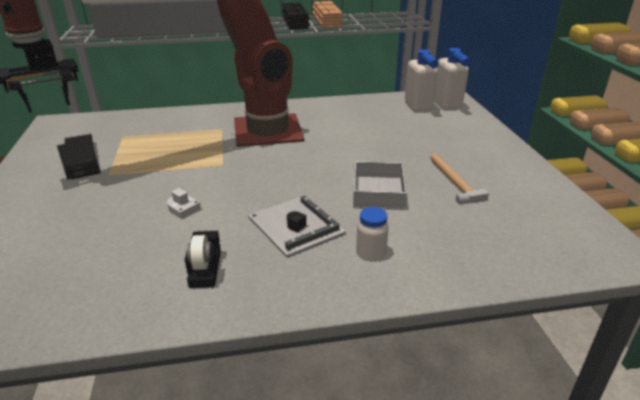

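View pics/side0.png

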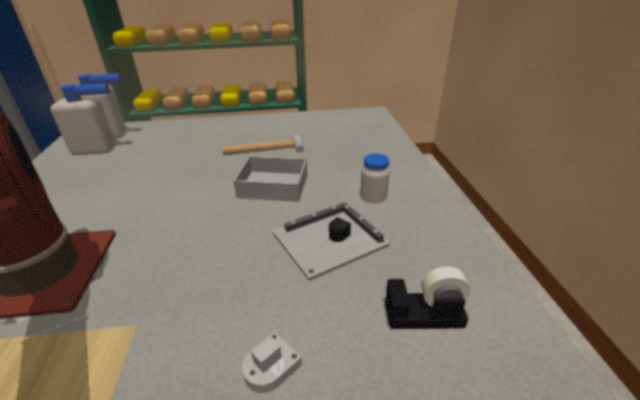

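The scene view shows the jig at about (297,224) with the heel at (297,220), the mould at (182,202), the bin at (380,185), the jar at (372,235), the tape at (203,258) and the hammer at (460,180). In the side view the jig is at (330,240), the heel at (340,230), the mould at (270,360) and the bin at (272,178).

Run:
```python
from h import *
d=load('side'); im=cv2.cvtColor(d['img'],cv2.COLOR_RGB2BGR)
a=cv2.resize(im[195:283,265:398],None,fx=6,fy=6,interpolation=3)[:528,:798]
b=cv2.resize(im[325:395,230:310],None,fx=6,fy=6,interpolation=3)
cv2.imwrite('pics/jig.png',a)
W=cloud(d)
for n,(u,v) in dict(bin_rim_l=(238,178),heeltop=(341,222),bed=(305,255),mouldblk=(265,349),jarlid=(376,160),hammer=(290,145),binfloor=(270,185),tape=(445,275)).items(): print(n,world(d,u,v).round(0))
# blobs by height
Z=W[...,2]
def reg(lo,hi,box):
    x0,x1,y0,y1=box; m=(Z>lo)&(Z<hi)&(W[...,0]>x0)&(W[...,0]<x1)&(W[...,1]>y0)&(W[...,1]<y1)
    p=W[m]; 
    r=cv2.minAreaRect(p[:,:2].astype(np.float32)) if len(p)>3 else None
    return len(p),np.nanmedian(p[:,2]) if len(p) else 0,r
h=world(d,341,222); m=world(d,265,349); bn=world(d,270,185)
print('bed',reg(7,17,(h[0]-170,h[0]+170,h[1]-170,h[1]+170)))
print('heel',reg(40,60,(h[0]-50,h[0]+50,h[1]-50,h[1]+50)))
print('block',reg(48,60,(m[0]-60,m[0]+60,m[1]-60,m[1]+60)))
print('mould',reg(18,30,(m[0]-70,m[0]+70,m[1]-70,m[1]+70)))
print('bin',reg(48,62,(bn[0]-130,bn[0]+130,bn[1]-130,bn[1]+130)))
```

```text
bin_rim_l [392. 254.  41.]
heeltop [629.  21.  45.]
bed [544. -36.  11.]
mouldblk [ 467. -274.   53.]
jarlid [740. 173. 108.]
hammer [542. 502.  10.]
binfloor [477. 198.  45.]
tape [ 752. -214.  105.]
bed (3728, np.float64(10.78688766836137), ((611.1183471679688, 40.892852783203125), (299.5345458984375, 269.0670166015625), 79.4490737915039))
heel (242, np.float64(44.434116061558086), ((619.7177124023438, 14.925859451293945), (44.843849182128906, 40.047340393066406), 40.998626708984375))
block (446, np.float64(53.17185327842658), ((466.5205078125, -272.74603271484375), (36.0126953125, 27.296815872192383), 38.32830810546875))
mould (1311, np.float64(23.30254374305217), ((466.89361572265625, -272.40264892578125), (80.51675415039062, 64.8262939453125), 39.302249908447266))
bin (290, np.float64(51.790150581264456), ((480.36029052734375, 268.2696533203125), (143.49166870117188, 170.56727600097656), 75.73616027832031))
```

View pics/jig.png

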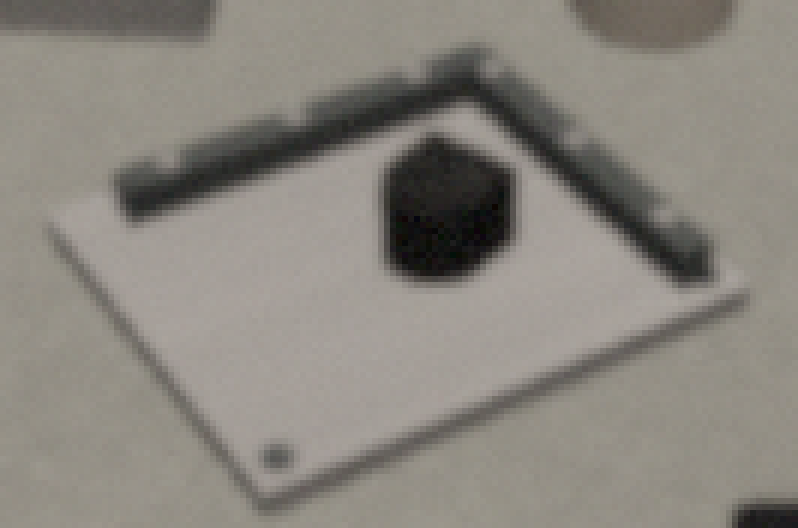

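View pics/wrist0.png

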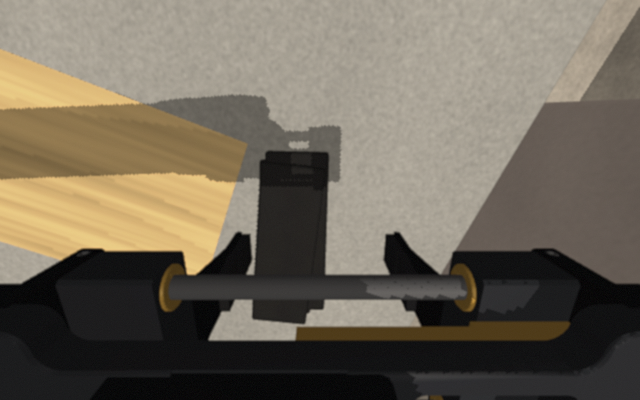

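The jig crop shows the inner fence corner at about (475,100), the bed corners at (50,228), (262,490) and (748,290), and the heel just off the corner. The wrist view shows only table and a black box below the gripper.

Run:
```python
from h import *
d=load('side'); W=cloud(d); Z=W[...,2]
P={n:world(d,265+(u-2.5)/6,195+(v-2.5)/6,12)[:2] for n,(u,v) in dict(L=(48,228),B=(262,490),Rr=(748,288),corner=(475,100),fl=(130,217),fr=(690,283)).items()}
for n,p in P.items(): print(n,p.round(1))
ang=lambda a,b:(np.degrees(np.arctan2(*(P[b]-P[a])[::-1])).round(1),np.linalg.norm(P[b]-P[a]).round(1))
for a,b in ('BL','B Rr'.split(),('fl','corner'),('fr','corner')): print(a,b,ang(a,b))
print('centre',(P['L']+P['Rr'])/2)
# bed cloud
def rect(lo,hi,c,r,col=None):
    m=(Z>lo)&(Z<hi)&(np.hypot(W[...,0]-c[0],W[...,1]-c[1])<r); return W[m]
p=rect(7,16,(605,10),150); n,_,st,_=cv2.connectedComponentsWithStats(((Z>7)&(Z<16)&(np.hypot(W[...,0]-605,W[...,1]-10)<160)).astype(np.uint8)); print(st)
f=rect(26,33,(605,20),140); 
import scipy.spatial as sp
print('fence top pts',len(f), cv2.minAreaRect(f[:,:2].astype(np.float32)), f.min(0),f.max(0))
# mould base rounding: find which end is round
m=rect(15,27,(467,-272.5),60)
r=cv2.minAreaRect(m[:,:2].astype(np.float32)); print(r,cv2.boxPoints(r))
h=rect(40,60,(620,15),45); r=cv2.minAreaRect(h[:,:2].astype(np.float32)); 
for q,nm in ((m,'mould'),(h,'heel')):
    r=cv2.minAreaRect(q[:,:2].astype(np.float32)); c=np.array(r[0])
    for c4 in cv2.boxPoints(r): print(nm,c4,'dist to nearest pt',np.min(np.hypot(*(q[:,:2]-c4).T)).round(1), 'bearing',np.degrees(np.arctan2(*(c4-c)[::-1])).round(0))
```

```text
L [478.4  46.7]
B [545.1 -97.6]
Rr [726.4 -22.4]
corner [650.4 105. ]
fl [509.1  49. ]
fr [706.7 -16.9]
B L (np.float64(114.8), np.float64(159.0))
B Rr (np.float64(22.5), np.float64(196.3))
fl corner (np.float64(21.6), np.float64(151.9))
fr corner (np.float64(114.8), np.float64(134.3))
centre [602.38274343  12.1786035 ]
[[     0      0    640    400 252464]
 [   272    210    118     69   3536]]
fence top pts 603 ((608.325927734375, 19.96295928955078), (165.96949768066406, 151.59051513671875), 23.38290023803711) [503.15595771 -21.00528362  26.01079649] [713.58104394 119.41783683  32.96711587]
((466.89361572265625, -272.40264892578125), (80.51675415039062, 64.8262939453125), 39.302249908447266) [[ 415.2102  -272.82098]
 [ 456.2719  -322.98456]
 [ 518.577   -271.9843 ]
 [ 477.51532 -221.82074]]
mould [ 415.2102  -272.82098] dist to nearest pt 14.5 bearing -180.0
mould [ 456.2719  -322.98456] dist to nearest pt 14.1 bearing -102.0
mould [ 518.577  -271.9843] dist to nearest pt 2.4 bearing 0.0
mould [ 477.51532 -221.82074] dist to nearest pt 1.5 bearing 78.0
heel [589.65894   15.328529] dist to nearest pt 9.8 bearing 179.0
heel [615.93164  -14.896213] dist to nearest pt 8.5 bearing -97.0
heel [649.7765   14.52319] dist to nearest pt 2.4 bearing -1.0
heel [623.5038    44.747932] dist to nearest pt 2.9 bearing 83.0
```

```bash
python3 -m creep '[{"offset":[0.0365,-0.0275,0],"twist":[0,0,0],"jaw":0},{"offset":[0.0365,-0.0275,0],"twist":[0,0,0],"jaw":0},{"offset":[0.0365,-0.0275,0],"twist":[0,0,0],"jaw":0},{"offset":[0.0365,-0.0275,0],"twist":[0,0,0],"jaw":0},{"offset":[0.0365,-0.0275,0],"twist":[0,0,0],"jaw":0},{"offset":[0.0365,-0.0275,0],"twist":[0,0,0],"jaw":0},{"offset":[0.0365,-0.0275,0],"twist":[0,0,0],"jaw":0},{"offset":[0.0365,-0.0275,0],"twist":[0,0,0],"jaw":0}]'
python3 -m creep '[{"offset":[0.0365,-0.0275,0],"twist":[0,0,0],"jaw":0},{"offset":[0.0365,-0.0275,0],"twist":[0,0,0],"jaw":0},{"offset":[0.0365,-0.0275,0],"twist":[0,0,0],"jaw":0},{"offset":[0.0365,-0.0275,0],"twist":[0,0,0],"jaw":0},{"offset":[0.0365,-0.0275,0],"twist":[0,0,0],"jaw":0},{"offset":[0.0265,-0.0275,0],"twist":[0,0,-6.6],"jaw":0},{"offset":[0,0,0],"twist":[0,0,-6.6],"jaw":0},{"offset":[0,0,0],"twist":[0,0,-6.6],"jaw":0}]'
cat >> h.py <<'E'
def st():
    s=manip.read_state(); M=R.from_quat(s['tool_rot']).as_matrix()
    print('t',round(s['time'],2),'pos',s['tool_pos'].round(1),'yaw',np.degrees(np.arctan2(M[1,0],M[0,0])).round(2),'tilt',M[:2,2].round(4),'F',np.round(s['contact_force'],1),'w',round(s['gripper_width'],1),'g',round(s['grip_force'],1),'q',s['q'].round(2)); return s,M
def go(target,yaw=None):
    s,M=st(); print('offset mm in tool axes',(M.T@(np.array(target)-s['tool_pos'])).round(1))
    if yaw is not None: print('twist z',-(yaw-np.degrees(np.arctan2(M[1,0],M[0,0]))))
E
python3 - <<'E'
from h import *
go([620,15,300],41)
d=get('wrist'); png(d,'wrist1.png')
E
```

```text
time: 0.95
tool_pos: [428.5, -293.2, 404.7]
tool_rot: [0.983, 0.184, -0.0, 0.0]
contact_force: [0.5, -0.1, 0.1]
gripper_width: 87.1
grip_force: 0.0
time: 1.75
tool_pos: [563.3, -63.7, 404.3]
tool_rot: [0.935, 0.354, -0.0, -0.0]
contact_force: [-1.1, -0.8, -0.2]
gripper_width: 86.7
grip_force: 0.0
t 1.75 pos [563.3 -63.7 404.3] yaw 41.5 tilt [-0.0007  0.0005] F [-1.1 -0.8 -0.2] w 86.7 g 0.0 q [ 0.43  0.2  -0.45  1.65  0.09  1.31 -0.88]
offset mm in tool axes [ 94.6 -21.3 104.3]
twist z 0.49831710159430287
```

View pics/wrist1.png

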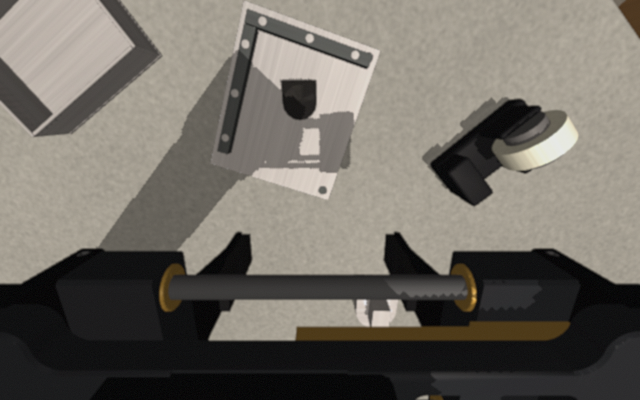

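The wrist view shows the jig with its inner fence corner at (259,28), the end fence inner edge running to (368,67), the side fence inner edge running to (231,154), and the heel's flat front on top at (281–317, 80).

Run:
```python
from h import *
d=load('wrist'); W=cloud(d); Z=W[...,2]
c=world(d,259,28,12)[:2]; e=world(d,368,67,12)[:2]; s=world(d,231,154,12)[:2]
print('corner',c,'endfence ang',np.degrees(np.arctan2(*(c-e)[::-1])),'side ang',np.degrees(np.arctan2(*(c-s)[::-1])))
m=(np.hypot(W[...,0]-620,W[...,1]-15)<50)&(Z>36)&(Z<60); q=W[m]
r=cv2.minAreaRect(q[:,:2].astype(np.float32)); print('heel',len(q),np.median(q[:,2]),r)
m=(np.hypot(W[...,0]-604,W[...,1]-20)<140)&(Z>24)&(Z<34); m[:75]|=False
q=W[m]; print('fence',len(q),np.median(q[:,2]))
bed=W[150:190,260:320]; print('bed z',np.nanmedian(bed[...,2]))
# fence inner faces via line fits in jig frame yaw guess 23
a=np.radians(23);Rj=np.array([[np.cos(a),-np.sin(a)],[np.sin(a),np.cos(a)]])
J=(q[:,:2]-[604.5,20])@Rj
for nm,mm,ax in (('end',(J[:,0]>70)&(J[:,1]<45)&(J[:,1]>-65),0),('side',(J[:,1]>55)&(J[:,0]<60)&(J[:,0]>-60),1)):
    k=J[mm]; p=np.polyfit(k[:,1-ax],k[:,ax],1); print(nm,len(k),'slope deg',np.degrees(np.arctan(p[0])),'median',np.median(k[:,ax]),'pct',np.percentile(k[:,ax],[2,98]))
```

```text
corner [650.94136597 106.67377565] endfence ang 113.74313373699938 side ang 23.801159296785116
heel 1255 46.50291013288354 ((621.6045532226562, 17.092510223388672), (42.62997055053711, 39.858299255371094), 41.45009994506836)
fence 3673 30.457804897386502
bed z 12.38710725115955
end 1417 slope deg -0.5957154109389603 median 81.2067699123617 pct [74.48150972 88.40992116]
side 1392 slope deg 0.5659204179158656 median 66.38109703031145 pct [59.9240911  73.96030612]
```

```bash
python3 -m creep '[{"offset":[0.0322,-0.0073,0.035],"twist":[0,0,0],"jaw":0},{"offset":[0.0322,-0.0073,0.04],"twist":[0,0,0],"jaw":0},{"offset":[0.032,-0.0072,0.04],"twist":[0,0,0],"jaw":0},{"offset":[0,0,0.035],"twist":[0,0,0],"jaw":0},{"offset":[0,0,0.0],"twist":[0,0,0],"jaw":0},{"offset":[0,0,0],"twist":[0,0,0],"jaw":0}]'
python3 -c "
from h import *
go([621,16.5,198],41.5)"
```

```text
time: 2.4
tool_pos: [619.9, 11.7, 257.8]
tool_rot: [0.937, 0.35, -0.001, -0.0]
contact_force: [0.1, -0.1, 0.9]
gripper_width: 87.0
grip_force: 0.0
t 2.4 pos [619.9  11.7 257.8] yaw 40.93 tilt [-0.0012 -0.0003] F [ 0.1 -0.1  0.9] w 87.0 g 0.0 q [ 0.28  0.43 -0.47  1.68  0.22  1.08 -1.11]
offset mm in tool axes [ 4.  -2.9 59.8]
twist z -0.5742807961678409
```

```bash
python3 -m creep '[{"offset":[0.004,-0.003,0.02],"twist":[0,0,-0.5],"jaw":0},{"offset":[0,0,0.025],"twist":[0,0,0],"jaw":0},{"offset":[0,0,0.0145],"twist":[0,0,0],"jaw":0},{"offset":[0,0,0],"twist":[0,0,0],"jaw":0},{"offset":[0,0,0],"twist":[0,0,0],"jaw":255},{"offset":[0,0,0],"twist":[0,0,0],"jaw":255},{"offset":[0,0,0],"twist":[0,0,0],"jaw":255},{"offset":[0,0,0],"twist":[0,0,0],"jaw":255}]'
python3 -m creep '[{"offset":[0,0,0],"twist":[0,0,0],"jaw":255},{"offset":[0,0,0],"twist":[0,0,0],"jaw":255},{"offset":[0,0,0],"twist":[0,0,0],"jaw":255},{"offset":[0,0,0],"twist":[0,0,0],"jaw":255}]'
python3 -c "
from h import *
go([482,268,330],41.5)"
```

```text
time: 3.2
tool_pos: [621.3, 17.3, 198.9]
tool_rot: [0.935, 0.355, 0.001, 0.0]
contact_force: [-0.3, -0.2, 0.2]
gripper_width: 62.8
grip_force: 0.0
time: 3.6
tool_pos: [621.1, 17.4, 198.1]
tool_rot: [0.935, 0.355, -0.0, -0.0]
contact_force: [0.8, -0.6, 1.0]
gripper_width: 40.3
grip_force: 30.0
t 3.6 pos [621.1  17.4 198.1] yaw 41.55 tilt [-0.  0.] F [ 0.8 -0.6  1. ] w 40.3 g 30.0 q [ 0.26  0.5  -0.45  1.72  0.26  0.98 -1.14]
offset mm in tool axes [  62.1 -279.8 -131.9]
twist z 0.04598775986492143
```

```bash
python3 -m creep '[{"offset":[0,0,-0.03],"twist":[0,0,0],"jaw":255},{"offset":[0,0,-0.045],"twist":[0,0,0],"jaw":255},{"offset":[0.0,0.0,-0.03],"twist":[0,0,0],"jaw":255},{"offset":[0.009,-0.04,0],"twist":[0,0,0],"jaw":255},{"offset":[0.009,-0.04,0],"twist":[0,0,0],"jaw":255},{"offset":[0.009,-0.04,0],"twist":[0,0,0],"jaw":255},{"offset":[0.009,-0.04,0],"twist":[0,0,0],"jaw":255},{"offset":[0.009,-0.04,0],"twist":[0,0,0],"jaw":255}]'
python3 -m creep '[{"offset":[0.009,-0.04,0],"twist":[0,0,0],"jaw":255},{"offset":[0.008,-0.04,0],"twist":[0,0,0],"jaw":255},{"offset":[0,0,0],"twist":[0,0,0],"jaw":255},{"offset":[0,0,0],"twist":[0,0,0],"jaw":255}]'
python3 -c "
from h import *
go([482,268,258],41.5)
d=get('side');png(d,'side1.png')"
```

```text
time: 4.4
tool_pos: [521.0, 198.1, 303.1]
tool_rot: [0.935, 0.355, 0.0, 0.0]
contact_force: [0.4, 0.7, -0.4]
gripper_width: 39.9
grip_force: 30.0
time: 4.8
tool_pos: [481.1, 268.9, 303.0]
tool_rot: [0.935, 0.356, -0.0, 0.0]
contact_force: [1.1, -0.4, -0.6]
gripper_width: 39.6
grip_force: 30.0
t 4.8 pos [481.1 268.9 303. ] yaw 41.69 tilt [-0.     -0.0001] F [ 1.1 -0.4 -0.6] w 39.6 g 30.0 q [-0.04  0.28 -0.64  1.81  0.18  1.12 -1.58]
offset mm in tool axes [ 0.1  1.2 45. ]
twist z 0.19136034854486894
```

View pics/side1.png

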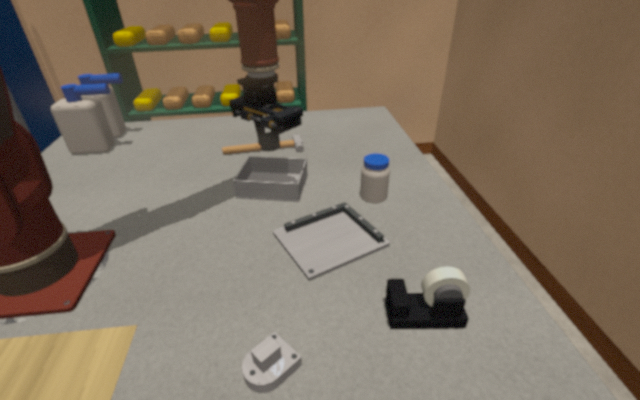

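The bed is now clear (330,240), and the gripper with the heel hangs over the bin at (268,135).

```bash
python3 -m creep '[{"offset":[0,0,0.025],"twist":[0,0,0],"jaw":255},{"offset":[0,0,0.018],"twist":[0,0,0],"jaw":255},{"offset":[0,0,0],"twist":[0,0,0],"jaw":255},{"offset":[0,0,0],"twist":[0,0,0],"jaw":0},{"offset":[0,0,0],"twist":[0,0,0],"jaw":0},{"offset":[0,0,0],"twist":[0,0,0],"jaw":0},{"offset":[0,0,0],"twist":[0,0,0],"jaw":0},{"offset":[0,0,0],"twist":[0,0,0],"jaw":0}]'
python3 -m creep '[{"offset":[0,0,-0.03],"twist":[0,0,0],"jaw":0},{"offset":[0,0,-0.03],"twist":[0,0,0],"jaw":0},{"offset":[0,0,0],"twist":[0,0,0],"jaw":0}]'
python3 -c "
from h import *
go([466.5,-272.5,330],39)"
```

```text
time: 5.65
tool_pos: [481.9, 268.1, 260.5]
tool_rot: [0.935, 0.355, 0.0, -0.0]
contact_force: [-0.2, 0.1, -0.2]
gripper_width: 72.4
grip_force: 0.0
time: 5.95
tool_pos: [482.6, 269.1, 324.2]
tool_rot: [0.935, 0.355, 0.003, -0.0]
contact_force: [0.3, 0.5, 0.4]
gripper_width: 85.9
grip_force: 0.0
t 5.95 pos [482.6 269.1 324.2] yaw 41.56 tilt [0.0057 0.0028] F [0.3 0.5 0.4] w 85.9 g 0.0 q [-0.03  0.25 -0.64  1.78  0.17  1.15 -1.57]
offset mm in tool axes [-371.3  394.6   -7.4]
twist z 2.558673629446929
```

```bash
python3 -m creep '[{"offset":[-0.0265,0.0282,0],"twist":[0,0,0],"jaw":0},{"offset":[-0.0265,0.0282,0],"twist":[0,0,0],"jaw":0},{"offset":[-0.0265,0.0282,0],"twist":[0,0,0],"jaw":0},{"offset":[-0.0265,0.0282,0],"twist":[0,0,0],"jaw":0},{"offset":[-0.0265,0.0282,0],"twist":[0,0,0],"jaw":0},{"offset":[-0.0265,0.0282,0],"twist":[0,0,0],"jaw":0},{"offset":[-0.0265,0.0282,0],"twist":[0,0,0],"jaw":0},{"offset":[-0.0265,0.0282,0],"twist":[0,0,0],"jaw":0}]'
python3 -m creep '[{"offset":[-0.0265,0.0282,0],"twist":[0,0,0],"jaw":0},{"offset":[-0.0265,0.0282,0],"twist":[0,0,0],"jaw":0},{"offset":[-0.0265,0.0282,0],"twist":[0,0,0],"jaw":0},{"offset":[-0.0265,0.0282,0],"twist":[0,0,0],"jaw":0},{"offset":[-0.0265,0.0282,0],"twist":[0,0,0],"jaw":0},{"offset":[-0.0265,0.0282,0],"twist":[0,0,2.6],"jaw":0},{"offset":[0,0,0],"twist":[0,0,0],"jaw":0},{"offset":[0,0,0],"twist":[0,0,0],"jaw":0}]'
python3 - <<'E'
from h import *
go([466.5,-272.6,211],39)
d=get('scene'); im=cv2.cvtColor(d['img'],cv2.COLOR_RGB2BGR)
W=cloud(d); m=(W[...,2]>42)&(W[...,2]<60)&(np.hypot(W[...,0]-467,W[...,1]+272)<45); print('block pts',m.sum(),np.nanmedian(W[m],0) if m.any() else '')
cv2.imwrite('pics/bin.png',cv2.resize(im[130:240,130:430],None,fx=2.6,fy=2.6,interpolation=3))
E
```

```text
time: 6.75
tool_pos: [472.3, -43.0, 319.9]
tool_rot: [0.935, 0.355, 0.0, 0.0]
contact_force: [0.4, -0.2, 0.1]
gripper_width: 86.6
grip_force: 0.0
time: 7.55
tool_pos: [465.6, -274.0, 319.4]
tool_rot: [0.943, 0.333, -0.0, -0.0]
contact_force: [-0.0, 0.5, -0.6]
gripper_width: 86.9
grip_force: 0.0
t 7.55 pos [ 465.6 -274.   319.4] yaw 38.86 tilt [-0.0007  0.0007] F [-0.   0.5 -0.6] w 86.9 g 0.0 q [ 0.64  0.19 -0.21  1.83  0.04  1.13 -0.48]
offset mm in tool axes [  1.6  -0.4 108.4]
twist z -0.1410498840940022
block pts 135 [ 475.5863999  -269.46074807   53.27898673]
```

View pics/bin.png

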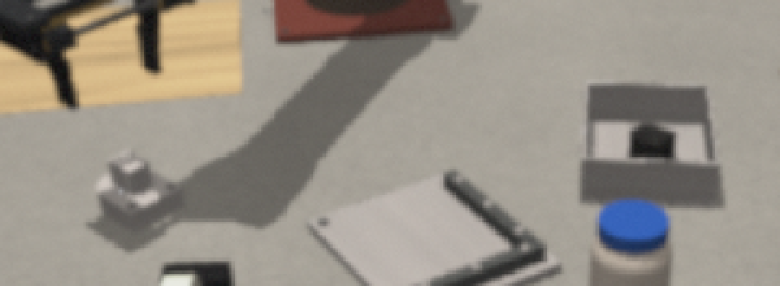

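The heel lies in the bin at (652,140) in the crop. The gripper is straddling above the mould.

```bash
python3 -m creep '[{"offset":[0.0015,0,0.035],"twist":[0,0,0],"jaw":0},{"offset":[0,0,0.035],"twist":[0,0,0],"jaw":0},{"offset":[0,0,0.026],"twist":[0,0,0],"jaw":0},{"offset":[0,0,0.012],"twist":[0,0,0],"jaw":0},{"offset":[0,0,0],"twist":[0,0,0],"jaw":0},{"offset":[0,0,0],"twist":[0,0,0],"jaw":255},{"offset":[0,0,0],"twist":[0,0,0],"jaw":255},{"offset":[0,0,0],"twist":[0,0,0],"jaw":255}]'
python3 -m creep '[{"offset":[0,0,0],"twist":[0,0,0],"jaw":255},{"offset":[0,0,0],"twist":[0,0,0],"jaw":255},{"offset":[0,0,0],"twist":[0,0,0],"jaw":255},{"offset":[0,0,0],"twist":[0,0,0],"jaw":255},{"offset":[0,0,0],"twist":[0,0,0],"jaw":255}]'
python3 -c "
from h import *
go([610,52,275],23.6)"
```

```text
time: 8.4
tool_pos: [467.6, -272.7, 213.4]
tool_rot: [0.943, 0.333, 0.001, 0.001]
contact_force: [-0.2, -0.3, 0.5]
gripper_width: 70.7
grip_force: 0.0
time: 8.9
tool_pos: [467.1, -272.5, 212.0]
tool_rot: [0.943, 0.333, -0.0, -0.0]
contact_force: [-0.6, 0.1, 0.1]
gripper_width: 30.9
grip_force: 0.0
t 8.9 pos [ 467.1 -272.5  212. ] yaw 38.94 tilt [-0.0001  0.0001] F [-0.6  0.1  0.1] w 30.9 g 0.0 q [ 0.63  0.31 -0.21  1.93  0.08  0.91 -0.51]
offset mm in tool axes [ 315.1 -162.6  -63. ]
twist z 15.344180806892517
```

```bash
python3 -m creep '[{"offset":[0,0,0],"twist":[0,0,0],"jaw":255},{"offset":[0,0,0],"twist":[0,0,0],"jaw":255},{"offset":[0,0,0],"twist":[0,0,0],"jaw":255},{"offset":[0,0,0],"twist":[0,0,0],"jaw":255},{"offset":[0,0,-0.02],"twist":[0,0,0],"jaw":255},{"offset":[0,0,-0.03],"twist":[0,0,0],"jaw":255},{"offset":[0,0,-0.015],"twist":[0,0,0],"jaw":255},{"offset":[0,0,0],"twist":[0,0,0],"jaw":255}]'
python3 -c "
from h import *
go([615.6,35,276],23.6)"
```

```text
time: 9.7
tool_pos: [467.7, -272.9, 278.8]
tool_rot: [0.943, 0.333, 0.001, 0.001]
contact_force: [0.1, -0.5, -4.3]
gripper_width: 25.6
grip_force: 30.0
t 9.7 pos [ 467.7 -272.9  278.8] yaw 38.94 tilt [ 0.003  -0.0017] F [ 0.1 -0.5 -4.3] w 25.6 g 30.0 q [ 0.64  0.23 -0.22  1.87  0.06  1.04 -0.49]
offset mm in tool axes [ 308.5 -146.5    2.8]
twist z 15.33968402813634
```

```bash
python3 -m creep '[{"offset":[0.0385,-0.0183,0],"twist":[0,0,0],"jaw":255},{"offset":[0.0385,-0.0183,0],"twist":[0,0,0],"jaw":255},{"offset":[0.0385,-0.0183,0],"twist":[0,0,0],"jaw":255},{"offset":[0.0385,-0.0183,0],"twist":[0,0,0],"jaw":255},{"offset":[0.0385,-0.0183,0],"twist":[0,0,0],"jaw":255},{"offset":[0.0385,-0.0183,0],"twist":[0,0,0],"jaw":255},{"offset":[0.0385,-0.0183,0],"twist":[0,0,0],"jaw":255},{"offset":[0.0385,-0.0183,0],"twist":[0,0,0],"jaw":255}]'
python3 -m creep '[{"offset":[0,0,0],"twist":[0,0,5],"jaw":255},{"offset":[0,0,0],"twist":[0,0,5],"jaw":255},{"offset":[0,0,0],"twist":[0,0,5.3],"jaw":255},{"offset":[0,0,0],"twist":[0,0,0],"jaw":255},{"offset":[0,0,0],"twist":[0,0,0],"jaw":255}]'
python3 - <<'E'
from h import *
go([615.6,35,226],23.6)
d=get('wrist'); png(d,'wrist2.png')
E
```

```text
time: 10.5
tool_pos: [614.6, 36.4, 275.1]
tool_rot: [0.943, 0.333, -0.001, -0.0]
contact_force: [0.5, 0.3, -3.5]
gripper_width: 25.9
grip_force: 30.0
time: 11.0
tool_pos: [614.3, 34.9, 275.8]
tool_rot: [0.979, 0.206, -0.001, -0.0]
contact_force: [-0.4, 0.1, -4.0]
gripper_width: 25.7
grip_force: 30.0
t 11.0 pos [614.3  34.9 275.8] yaw 23.8 tilt [-0.0018 -0.0001] F [-0.4  0.1 -4. ] w 25.7 g 30.0 q [ 0.14  0.38 -0.34  1.69  0.14  1.1  -1.39]
offset mm in tool axes [ 1.4  0.4 49.8]
twist z 0.20141248717012772
```

View pics/wrist2.png

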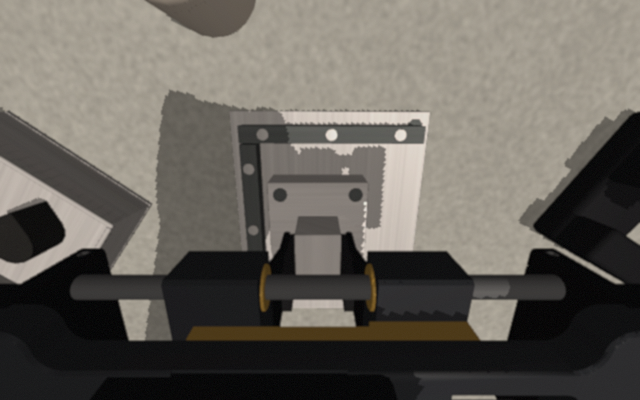

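The wrist view shows the mould held square in the gripper, with its front edge at (268–367, 182). The end fence inner edge is at row ≈143 and the side fence inner edge at column ≈260. The heel sits in the bin at the left.

Run:
```python
from h import *
d=load('wrist'); W=cloud(d); s,M=st()
T=(W-s['tool_pos'])@M; Z=W[...,2]
# mould front: per column the first row whose height is base-top
base=(Z>80)&(Z<95); print('base top z',np.median(Z[base&(np.arange(400)[:,None]<230)]))
us=range(276,362,2); f=[]
for u in us:
    v=np.where(base[150:230,u])[0]
    if len(v): f.append(T[150+v[0],u])
f=np.array(f); p=np.polyfit(f[:,1],f[:,0],1); k=abs(f[:,0]-np.polyval(p,f[:,1]))<1; p=np.polyfit(f[k,1],f[k,0],1)
print('front: slope deg',np.degrees(np.arctan(p[0])),'x at y=0',p[1],len(f),k.sum())
lf=[];rt=[]
for v in range(190,225):
    c=np.where(base[v,255:380])[0]; lf.append(T[v,255+c[0]]);rt.append(T[v,255+c[-1]])
for nm,l in (('left',lf),('right',rt)):
    l=np.array(l); q=np.polyfit(l[:,0],l[:,1],1); print(nm,'slope',np.degrees(np.arctan(q[0])),'y',np.median(l[:,1]))
fz=(Z>24)&(Z<35)
g=T[fz&(T[...,0]>70)&(T[...,1]>-55)&(T[...,1]<65)&(np.arange(400)[:,None]<160)]; q=np.polyfit(g[:,1],g[:,0],1); print('end fence slope',np.degrees(np.arctan(q[0])),'inner x pct2',np.percentile(g[:,0],[2,50,98]))
mm=fz&(np.arange(400)[:,None]>165)&(np.arange(400)[:,None]<240)&(np.arange(640)<270); g=T[mm]; q=np.polyfit(g[:,0],g[:,1],1); print('side fence slope',np.degrees(np.arctan(q[0])),np.percentile(g[:,1],[2,50,98]),len(g))
```

```text
t 11.05 pos [614.3  34.8 276.1] yaw 23.79 tilt [-0.0014  0.    ] F [ 0.1 -0.6 -3.5] w 26.0 g 30.0 q [ 0.14  0.38 -0.34  1.69  0.14  1.1  -1.39]
base top z 88.21098441502978
front: slope deg -0.07222120612100351 x at y=0 42.256964816412825 43 43
left slope 0.1306614404593852 y -31.72103206428064
right slope 0.2853292500709701 y 31.404422246543255
end fence slope -13.939067459973279 inner x pct2 [ 70.23636364  72.53533266 157.47294007]
side fence slope 33.1634652354101 [-258.966466   -162.96422287  -50.40945052] 2647
```

Run:
```python
from h import *
d=load('wrist'); W=cloud(d); s,M=st()
T=(W-s['tool_pos'])@M; Z=W[...,2]; r=np.arange(400)[:,None]; c=np.arange(640)
fz=(Z>24)&(Z<35)
g=T[fz&(r>115)&(r<150)&(c>245)&(c<420)]
e=[];
for y in np.arange(-40,60,4):
    k=g[abs(g[:,1]-y)<2]
    if len(k): e.append((y,k[:,0].min(),k[:,0].max()))
e=np.array(e); print('end: inner',np.degrees(np.arctan(np.polyfit(e[:,0],e[:,1],1)[0])),np.median(e[:,1]),'outer',np.degrees(np.arctan(np.polyfit(e[:,0],e[:,2],1)[0])),np.median(e[:,2]))
g=T[fz&(r>150)&(r<245)&(c>235)&(c<275)]; e=[]
for x in np.arange(g[:,0].min()+3,g[:,0].max()-3,4):
    k=g[abs(g[:,0]-x)<2]
    if len(k): e.append((x,k[:,1].min(),k[:,1].max()))
e=np.array(e); print('side: inner',np.degrees(np.arctan(np.polyfit(e[:,0],e[:,2],1)[0])),np.median(e[:,2]),'outer',np.degrees(np.arctan(np.polyfit(e[:,0],e[:,1],1)[0])),np.median(e[:,1]))
```

```text
t 11.05 pos [614.3  34.8 276.1] yaw 23.79 tilt [-0.0014  0.    ] F [ 0.1 -0.6 -3.5] w 26.0 g 30.0 q [ 0.14  0.38 -0.34  1.69  0.14  1.1  -1.39]
end: inner -0.5611017008500646 59.99692592498285 outer -0.4467106690038518 73.95939929338734
side: inner 0.22302573170571255 -50.27187595945345 outer 0.1640747124715624 -64.18888775874225
```

```bash
python3 -m creep '[{"offset":[0,0,0.02],"twist":[0,0,0.2],"jaw":255},{"offset":[0,0,0.02],"twist":[0,0,0],"jaw":255},{"offset":[0,0,0.008],"twist":[0,0,0],"jaw":255},{"offset":[0,0,0.002],"twist":[0,0,0],"jaw":255},{"offset":[0,0,0.001],"twist":[0,0,0],"jaw":255},{"offset":[0,0,0],"twist":[0,0,0],"jaw":255},{"offset":[0,0,0],"twist":[0,0,0],"jaw":255}]'
python3 -c "
from h import *
s,M=st();print(s['torque'])"
```

```text
time: 11.75
tool_pos: [615.0, 35.0, 226.9]
tool_rot: [0.979, 0.203, 0.001, 0.0]
contact_force: [0.4, 0.1, -3.6]
gripper_width: 25.9
grip_force: 30.0
t 11.75 pos [615.   35.  226.9] yaw 23.45 tilt [0.0013 0.0001] F [ 0.4  0.1 -3.6] w 25.9 g 30.0 q [ 0.13  0.44 -0.33  1.73  0.16  1.   -1.41]
[-0.06317716  0.00759666 -0.07452515]
```

```bash
python3 -m creep '[{"offset":[0,0,0.001],"twist":[0,0,0],"jaw":255},{"offset":[0,0,0.001],"twist":[0,0,0],"jaw":255},{"offset":[0,0,0],"twist":[0,0,0],"jaw":255},{"offset":[0,0,0],"twist":[0,0,0],"jaw":255}]'
python3 -m creep '[{"offset":[0,0,0.001],"twist":[0,0,0],"jaw":255},{"offset":[0,0,0],"twist":[0,0,0],"jaw":255},{"offset":[0,0,0],"twist":[0,0,0],"jaw":255}]'
```

```text
time: 12.15
tool_pos: [614.7, 34.9, 224.1]
tool_rot: [0.979, 0.203, 0.0, 0.0]
contact_force: [0.2, 0.1, -2.8]
gripper_width: 25.8
grip_force: 30.0
time: 12.45
tool_pos: [614.7, 35.0, 224.0]
tool_rot: [0.979, 0.203, 0.0, 0.0]
contact_force: [-3.1, -0.9, 5.7]
gripper_width: 25.9
grip_force: 30.0
```

```bash
python3 -m creep '[{"offset":[0.005,-0.005,0],"twist":[0,0,0],"jaw":255},{"offset":[0.005,-0.005,0],"twist":[0,0,0],"jaw":255},{"offset":[0.004,-0.004,0],"twist":[0,0,0],"jaw":255},{"offset":[0.001,-0.001,0],"twist":[0,0,0],"jaw":255},{"offset":[0,0,0],"twist":[0,0,0],"jaw":255},{"offset":[0,0,0],"twist":[0,0,0],"jaw":255}]'
cat > f.py <<'E'
from h import *
s,M=st(); print('F tool',(M.T@s['contact_force']).round(1),'torque tool',(M.T@s['torque']).round(2),'pos tool',(M.T@s['tool_pos']).round(2))
E
python3 f.py
```

```text
time: 13.05
tool_pos: [623.0, 54.6, 224.0]
tool_rot: [0.979, 0.203, 0.001, 0.0]
contact_force: [-1.7, -4.0, 4.6]
gripper_width: 25.2
grip_force: 30.0
t 13.05 pos [623.   54.6 224. ] yaw 23.44 tilt [ 0.0017 -0.0003] F [-1.7 -4.   4.6] w 25.2 g 30.0 q [ 0.1   0.46 -0.33  1.7   0.17  1.01 -1.45]
F tool [-3.2  3.  -4.6] torque tool [-0.46 -0.65 -0.06] pos tool [ 593.65  197.99 -222.96]
```

```bash
python3 -m creep '[{"offset":[0.001,-0.001,0],"twist":[0,0,0],"jaw":255},{"offset":[0.001,-0.001,0],"twist":[0,0,0],"jaw":255},{"offset":[0.001,-0.001,0],"twist":[0,0,0],"jaw":255},{"offset":[0,0,0],"twist":[0,0,0],"jaw":255},{"offset":[0,0,0],"twist":[0,0,0],"jaw":255}]'; python3 f.py
python3 -m creep '[{"offset":[0.001,-0.001,0],"twist":[0,0,0],"jaw":255},{"offset":[0,0,0],"twist":[0,0,0],"jaw":255},{"offset":[0,0,0],"twist":[0,0,0],"jaw":255}]'; python3 f.py
```

```text
time: 13.55
tool_pos: [624.1, 56.5, 224.0]
tool_rot: [0.979, 0.202, -0.0, 0.002]
contact_force: [-4.6, -10.4, 11.7]
gripper_width: 25.8
grip_force: 30.0
t 13.55 pos [624.1  56.5 224. ] yaw 23.34 tilt [-0.0004 -0.0032] F [ -4.6 -10.4  11.7] w 25.8 g 30.0 q [ 0.1   0.46 -0.33  1.7   0.17  1.01 -1.46]
F tool [ -8.3   7.7 -11.6] torque tool [-1.32 -2.14 -0.09] pos tool [ 595.04  196.01 -224.45]
time: 13.85
tool_pos: [624.3, 56.8, 224.1]
tool_rot: [0.979, 0.202, -0.001, 0.002]
contact_force: [-9.3, -13.2, 15.0]
gripper_width: 26.0
grip_force: 30.0
t 13.85 pos [624.3  56.8 224.1] yaw 23.29 tilt [-0.0015 -0.0047] F [ -9.3 -13.2  15. ] w 26.0 g 30.0 q [ 0.1   0.46 -0.33  1.7   0.17  1.01 -1.46]
F tool [-13.9   8.5 -14.9] torque tool [-1.63 -2.93 -0.2 ] pos tool [ 595.13  195.57 -225.29]
```

```bash
python3 -m creep '[{"offset":[0,-0.001,0],"twist":[0,0,0],"jaw":255},{"offset":[0,-0.001,0],"twist":[0,0,0],"jaw":255},{"offset":[0,0,0],"twist":[0,0,0],"jaw":255},{"offset":[0,0,0],"twist":[0,0,0],"jaw":255}]'; python3 f.py
python3 -m creep '[{"offset":[0.0005,-0.001,0],"twist":[0,0,0],"jaw":255},{"offset":[0,0,0],"twist":[0,0,0],"jaw":255},{"offset":[0,0,0],"twist":[0,0,0],"jaw":255}]'; python3 f.py
```

```text
time: 14.25
tool_pos: [623.9, 57.3, 224.1]
tool_rot: [0.98, 0.201, -0.001, 0.003]
contact_force: [-6.1, -15.9, 14.0]
gripper_width: 26.2
grip_force: 30.0
t 14.25 pos [623.9  57.3 224.1] yaw 23.22 tilt [-0.0005 -0.0061] F [ -6.1 -15.9  14. ] w 26.2 g 30.0 q [ 0.1   0.46 -0.33  1.7   0.18  1.01 -1.46]
F tool [-11.9  12.2 -13.9] torque tool [-2.63 -2.89 -0.04] pos tool [ 595.35  194.5  -224.83]
time: 14.55
tool_pos: [624.0, 57.6, 224.2]
tool_rot: [0.98, 0.201, -0.001, 0.003]
contact_force: [-8.6, -18.5, 15.0]
gripper_width: 25.9
grip_force: 30.0
t 14.55 pos [624.   57.6 224.2] yaw 23.17 tilt [-0.0009 -0.0072] F [ -8.6 -18.5  15. ] w 25.9 g 30.0 q [ 0.09  0.46 -0.33  1.7   0.18  1.01 -1.46]
F tool [-15.2  13.7 -14.9] torque tool [-3.05 -3.27  0.01] pos tool [ 595.44  194.01 -225.18]
```

```bash
cat > g.py <<'E'
import sys
from h import *
d=get('wrist'); im=cv2.cvtColor(d['img'],cv2.COLOR_RGB2BGR)
cv2.imwrite('pics/'+sys.argv[1],cv2.resize(im[60:260,210:410],None,fx=3,fy=3,interpolation=3))
E
python3 g.py seat1.png
```

```text
(no output)
```

View pics/seat1.png

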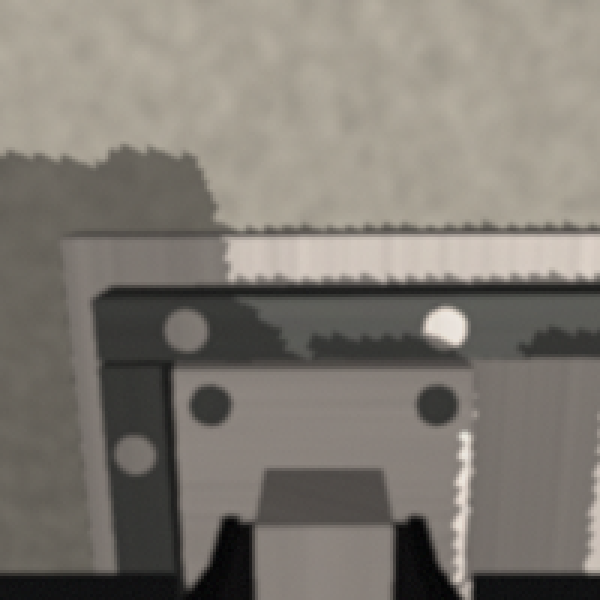

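The crop shows the front against the end fence (row 363), with a thin dark gap of about 1.5–2 mm at the side fence (columns 167–176). I'll ease the x and z load, correct the tilt and push further in y.

```bash
python3 -m creep '[{"offset":[-0.002,0,-0.0007],"twist":[0,0,0],"jaw":255},{"offset":[0,-0.0005,0],"twist":[0.3,0,0],"jaw":255},{"offset":[0,-0.001,0],"twist":[0.1,0.1,0],"jaw":255},{"offset":[0,-0.001,0],"twist":[0,0,0],"jaw":255},{"offset":[0,0,0],"twist":[0,0,0],"jaw":255},{"offset":[0,0,0],"twist":[0,0,0],"jaw":255}]'; python3 f.py
python3 -m creep '[{"offset":[0,-0.001,0],"twist":[0,0,0],"jaw":255},{"offset":[0,0,0],"twist":[0,0,0],"jaw":255},{"offset":[0,0,0],"twist":[0,0,0],"jaw":255}]'; python3 f.py
```

```text
time: 15.2
tool_pos: [622.3, 59.0, 224.1]
tool_rot: [0.98, 0.201, 0.001, -0.0]
contact_force: [3.7, -18.6, 1.4]
gripper_width: 25.9
grip_force: 30.0
t 15.2 pos [622.3  59.  224.1] yaw 23.2 tilt [0.0014 0.0003] F [  3.7 -18.6   1.4] w 25.9 g 30.0 q [ 0.1   0.46 -0.33  1.7   0.17  1.01 -1.46]
F tool [-3.9 18.5 -1.4] torque tool [-4.38 -0.98 -0.19] pos tool [ 595.54  190.96 -223.26]
time: 15.5
tool_pos: [622.1, 59.1, 224.2]
tool_rot: [0.98, 0.201, 0.001, 0.0]
contact_force: [4.7, -20.6, 0.6]
gripper_width: 26.0
grip_force: 30.1
t 15.5 pos [622.1  59.1 224.2] yaw 23.16 tilt [ 0.0019 -0.0005] F [  4.7 -20.6   0.6] w 26.0 g 30.1 q [ 0.1   0.46 -0.33  1.7   0.17  1.01 -1.46]
F tool [-3.8 20.7 -0.6] torque tool [-4.89 -0.92 -0.1 ] pos tool [ 595.62  190.56 -223.04]
```

```bash
python3 -m creep '[{"offset":[0,0,0.0008],"twist":[0,0,0],"jaw":255},{"offset":[0.001,0,0],"twist":[0,0.15,0],"jaw":255},{"offset":[0.001,0,0],"twist":[0,0.1,0],"jaw":255},{"offset":[0.001,0,0],"twist":[0,0,0],"jaw":255},{"offset":[0,0,0],"twist":[0,0,0],"jaw":255},{"offset":[0,0,0],"twist":[0,0,0],"jaw":255}]'; python3 f.py
```

```text
time: 16.1
tool_pos: [622.9, 59.3, 224.0]
tool_rot: [0.98, 0.2, -0.0, 0.001]
contact_force: [-13.4, -26.1, 20.0]
gripper_width: 26.0
grip_force: 30.0
t 16.1 pos [622.9  59.3 224. ] yaw 23.11 tilt [-0.0005 -0.0014] F [-13.4 -26.1  20. ] w 26.0 g 30.0 q [ 0.1   0.46 -0.33  1.7   0.17  1.01 -1.46]
F tool [-22.6  18.8 -20. ] torque tool [-4.   -4.98 -0.15] pos tool [ 595.98  190.15 -224.4 ]
```

```bash
python3 g.py seat2.png
python3 - <<'E'
from h import *
d=get('wrist'); W=cloud(d); s,M=st(); Z=W[...,2]
# plane fits: mould top patch vs bed patch
def pl(P):
    P=P[np.isfinite(P[:,2])]; A=np.c_[P[:,:2]-P[:,:2].mean(0),np.ones(len(P))]; c=np.linalg.lstsq(A,P[:,2],rcond=None)[0]; return c.round(4),P[:,2].std().round(2)
print('mould',pl(W[185:215,275:360].reshape(-1,3)),'bed',pl(W[182:240,372:400].reshape(-1,3)))
E
```

```text
t 16.2 pos [622.9  59.3 224. ] yaw 23.11 tilt [-0.0004 -0.0014] F [-12.9 -24.7  19.8] w 25.5 g 30.0 q [ 0.1   0.46 -0.33  1.7   0.17  1.01 -1.46]
mould (array([1.26000e-02, 4.10000e-03, 3.65982e+01]), np.float64(0.69)) bed (array([-2.00000e-04,  3.70000e-03,  1.24726e+01]), np.float64(0.6))
```

View pics/seat2.png

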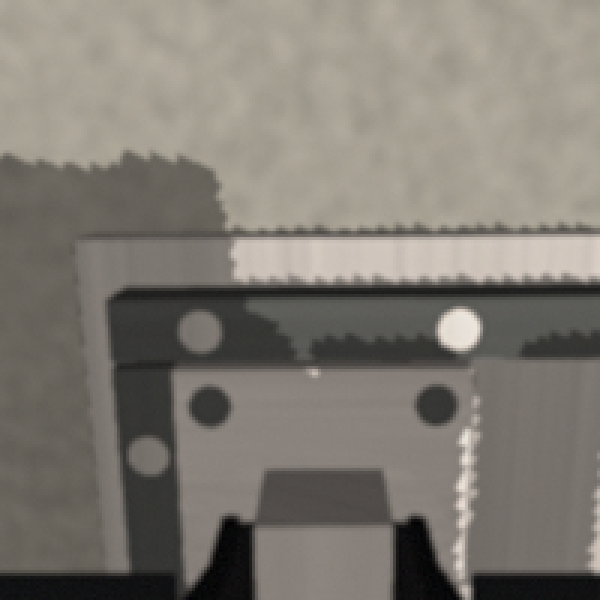

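The side gap is now closed, with the mould against both fences at the corner (173,366). Next I'll probe the yaw for squareness.

```bash
for i in 1; do python3 -m creep '[{"offset":[0,0,0],"twist":[0,0,-0.4],"jaw":255},{"offset":[0,0,0],"twist":[0,0,0],"jaw":255},{"offset":[0,0,0],"twist":[0,0,0],"jaw":255}]' >/dev/null; python3 f.py
python3 -m creep '[{"offset":[0,0,0],"twist":[0,0,-0.4],"jaw":255},{"offset":[0,0,0],"twist":[0,0,0],"jaw":255},{"offset":[0,0,0],"twist":[0,0,0],"jaw":255}]'>/dev/null; python3 f.py; done
```

```text
t 16.5 pos [622.9  59.3 224. ] yaw 23.47 tilt [-0.0004 -0.0011] F [-13.  -25.3  20.2] w 25.8 g 30.0 q [ 0.1   0.46 -0.33  1.7   0.17  1.01 -1.46]
F tool [-22.   18.1 -20.1] torque tool [-3.97 -4.94  0.19] pos tool [ 594.82  193.9  -224.34]
t 16.8 pos [623.   59.2 224. ] yaw 23.84 tilt [-0.0004 -0.0009] F [-13.5 -24.6  18.9] w 25.7 g 30.1 q [ 0.1   0.46 -0.33  1.7   0.17  1.01 -1.45]
F tool [-22.3  17.  -18.9] torque tool [-3.88 -4.93  0.49] pos tool [ 593.62  197.75 -224.27]
```

```bash
python3 -m creep '[{"offset":[0,0,0],"twist":[0,0,0.3],"jaw":255},{"offset":[0,0,0],"twist":[0,0,0.3],"jaw":255},{"offset":[0,0,0],"twist":[0,0,0],"jaw":255},{"offset":[0,0,0],"twist":[0,0,0],"jaw":255}]' >/dev/null; python3 f.py
python3 - <<'E'
from h import *
d=get('wrist'); s,M=st(); g=cv2.GaussianBlur(cv2.cvtColor(d['img'],cv2.COLOR_RGB2GRAY),(3,3),0).astype(float)
def edge(cols,lo,hi,z,vert=False):
    P=[]
    for c in cols:
        l=g[lo:hi,c] if not vert else g[c,lo:hi]
        k=np.gradient(l); i=int(np.argmax(np.abs(k)))
        if 0<i<len(k)-1:
            a,b,e=np.abs(k[i-1:i+2]); i=i+0.5*(a-e)/(a-2*b+e+1e-9)
        P.append(world(d,c,lo+i,z) if not vert else world(d,lo+i,c,z))
    T=(np.array(P)-s['tool_pos'])@M; x,y=(T[:,1],T[:,0]) if not vert else (T[:,0],T[:,1])
    for _ in range(4):
        p=np.polyfit(x,y,1); r=abs(y-np.polyval(p,x)); k=r<max(.3,1.5*np.median(r)); x,y=x[k],y[k]
    return np.degrees(np.arctan(p[0])).round(2)*(1 if vert else -1),np.polyval(p,0).round(2),len(x)
print('theta(tool z): mould front',edge(range(272,364),175,187,36.5))
print('mould left',edge(range(190,228),262,276,36.5,True))
print('fence end outer top',edge(range(300,410),150,162,30.3))
print('bed end',edge(range(290,405),133,143,12.3))
print('side fence outer',edge(range(195,245),243,258,30.3,True))
E
```

```text
t 17.2 pos [623.   59.3 224. ] yaw 23.3 tilt [-0.0002 -0.0012] F [-13.  -25.5  20.2] w 26.1 g 30.0 q [ 0.1   0.46 -0.33  1.7   0.17  1.01 -1.46]
F tool [-22.   18.3 -20.2] torque tool [-4.07 -4.86 -0.13] pos tool [ 595.51  192.17 -224.22]
t 17.25 pos [623.   59.3 224. ] yaw 23.3 tilt [-0.0003 -0.0012] F [-14.  -25.2  18.9] w 25.8 g 30.0 q [ 0.1   0.46 -0.33  1.7   0.17  1.01 -1.46]
theta(tool z): mould front (np.float64(-0.04), np.float64(42.23), 55)
mould left (np.float64(0.35), np.float64(-31.88), 23)
fence end outer top (np.float64(-0.43), np.float64(58.68), 106)
bed end (np.float64(-0.18), np.float64(66.61), 115)
side fence outer (np.float64(-0.33), np.float64(-45.64), 50)
```

```bash
cat > e.py <<'E'
from h import *
s,M=st(); A={k:[] for k in 'mf ml fo bed so fi'.split()}
for _ in range(3):
    d=get('wrist'); g=cv2.GaussianBlur(cv2.cvtColor(d['img'],cv2.COLOR_RGB2GRAY),(3,3),0).astype(float)
    def edge(cols,lo,hi,z,vert=False):
        P=[]
        for c in cols:
            l=g[lo:hi,c] if not vert else g[c,lo:hi]
            k=np.abs(np.gradient(l)); i=int(np.argmax(k))
            if 0<i<len(k)-1: a,b,e=k[i-1:i+2]; i=i+0.5*(a-e)/(a-2*b+e+1e-9)
            P.append(world(d,c,lo+i,z) if not vert else world(d,lo+i,c,z))
        T=(np.array(P)-s['tool_pos'])@M; x,y=(T[:,1],T[:,0]) if not vert else (T[:,0],T[:,1])
        for _ in range(4):
            p=np.polyfit(x,y,1); r=abs(y-np.polyval(p,x)); k=r<max(.3,1.5*np.median(r)); x,y=x[k],y[k]
        return np.degrees(np.arctan(p[0]))*(1 if vert else -1)
    for k,a in dict(mf=(range(272,364),175,187,36.5),ml=(range(190,228),262,276,36.5,True),fo=(range(300,410),150,162,30.3),bed=(range(290,405),133,143,12.3),so=(range(195,245),243,258,30.3,True),fi=(range(372,410),172,188,30.3)).items(): A[k].append(edge(*a))
print({k:(np.mean(v).round(2)) for k,v in A.items()},'torque z',(M.T@s['torque'])[2].round(2))
E
for i in 1 2; do :; done
python3 -m creep '[{"offset":[0,0,0],"twist":[0,0,-0.5],"jaw":255},{"offset":[0,0,0],"twist":[0,0,0],"jaw":255},{"offset":[0,0,0],"twist":[0,0,0],"jaw":255}]'>/dev/null; python3 e.py
python3 -m creep '[{"offset":[0,0,0],"twist":[0,0,-0.5],"jaw":255},{"offset":[0,0,0],"twist":[0,0,0],"jaw":255},{"offset":[0,0,0],"twist":[0,0,0],"jaw":255}]'>/dev/null; python3 e.py
```

```text
t 17.55 pos [623.   59.2 224. ] yaw 23.74 tilt [-0.0003 -0.001 ] F [-12.6 -24.3  20.5] w 26.1 g 30.0 q [ 0.1   0.46 -0.33  1.7   0.17  1.01 -1.45]
{'mf': np.float64(0.07), 'ml': np.float64(0.44), 'fo': np.float64(0.12), 'bed': np.float64(0.12), 'so': np.float64(0.1), 'fi': np.float64(-0.62)} torque z 0.42
t 18.0 pos [623.   59.2 224. ] yaw 24.21 tilt [-0.0003 -0.0007] F [-12.9 -25.4  19.7] w 25.7 g 30.2 q [ 0.1   0.46 -0.33  1.7   0.17  1.01 -1.44]
{'mf': np.float64(0.75), 'ml': np.float64(0.87), 'fo': np.float64(0.65), 'bed': np.float64(0.66), 'so': np.float64(0.58), 'fi': np.float64(-0.51)} torque z 0.76
```

```bash
python3 -m creep '[{"offset":[0,0,0],"twist":[0,0,0.3],"jaw":255},{"offset":[0.0003,-0.001,0],"twist":[0.1,0,0],"jaw":255},{"offset":[0,-0.0005,0],"twist":[0,0,0],"jaw":255},{"offset":[0,0,0],"twist":[0,0,0],"jaw":255},{"offset":[0,0,0],"twist":[0,0,0],"jaw":255},{"offset":[0,0,0],"twist":[0,0,0],"jaw":255}]'>/dev/null; python3 f.py; python3 e.py
```

```text
t 18.75 pos [623.   59.3 224. ] yaw 23.87 tilt [-0.0003 -0.001 ] F [-11.4 -28.6  19.8] w 25.9 g 30.1 q [ 0.1   0.46 -0.33  1.7   0.17  1.01 -1.45]
F tool [-22.1  21.6 -19.8] torque tool [-4.89 -4.85  0.4 ] pos tool [ 593.58  198.08 -224.26]
t 18.75 pos [623.   59.3 224. ] yaw 23.87 tilt [-0.0003 -0.001 ] F [-11.4 -28.6  19.8] w 25.9 g 30.1 q [ 0.1   0.46 -0.33  1.7   0.17  1.01 -1.45]
{'mf': np.float64(0.11), 'ml': np.float64(0.58), 'fo': np.float64(0.26), 'bed': np.float64(0.32), 'so': np.float64(0.27), 'fi': np.float64(0.22)} torque z 0.4
```

```bash
python3 -c "
from rig import manip
print(manip.finish_job())"
```

```text
the job is handed in; nothing more can be done
None
```

The job is handed in: the rubber heel is in the scrap bin, and the mould is seated on the bed against both fences, square to within the roughly 0.3° I could measure, still gripped and pushed into the corner at about 22 N on each fence, at 19 s of the 67 s allowed.

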